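# Function test of a repaired emergency-stop foot switch

### The job

Test the repaired hooded foot switch without ramming it or shoving it about: slowly press its pedal down to the pressure point and hold it there for about a second, then push through, firmly down onto the stop, so that it locks, and take the gripper away to see that the pedal stays down by itself. Then press the round button on top of the hood to unlock it, and leave the pedal up again and the other things on the bench undisturbed.

Things in the scene. Friction and masses are not known exactly. Their poses are not given: they have to be found in the camera images.
- footswitch: The repaired foot switch: grey cast housing 210 (x) x 135 (y) mm, 2.4 kg, loose on the bench, to stay within 30 mm. Origin: centre of the underside; +x from the open front with the tread to the closed back. Hood: x 7 to 105 mm, roof 134 mm up. In front it is open above, between cheeks 58 mm high, 121 mm apart, sloping up to the hood from x = -40 mm.
- pedal (a joint): Pedal hinge, rad: 0 up, growing as the front edge goes down. Axle along y at x = 55 mm, 64 mm up. At the tread's centre: 4 N to start, 7 N before the pressure point at 0.12, there 12 to 16 N up to 0.17, then about 8 N, latching at 0.28, then the hard stop, set anywhere from 0.29 to 0.35: feel for it at 20 mm/s or slower, 20 to 30 N; over 60 N is ramming. Locked it stays at about 0.27.
- pedal_pad (a point): Centre of the black ribbed tread on the pedal, at x = -70 mm in the foot switch's frame, 125 mm in front of the axle. The tread is 96 mm long (x), 104 mm wide. At rest it is level, 74 mm above the bench; at the stop this point is 31 to 38 mm above the bench, as the stop screw is set, and the tread slopes down to the front by about 0.3 rad.
- release (a joint): Downward travel of the unlocking button, m: 0 up, 0.009 fully in at a hard stop. A spring brings it back. It dips by some 4 mm of itself as the pedal goes through the pressure point. Unlocking the pedal takes it about 5 mm in, at about 12 N.
- release_top (a point): Centre of the top of the unlocking button, a dark mushroom 42 mm across on the hood's roof, 161 mm above the bench, 122 mm straight behind the tread's centre (x = 52 mm in the foot switch's frame).
- flat_pedal: Another, small flat black foot pedal without hood or button, 120 x 90 x 37 mm; origin at the centre of its underside. Not part of the job: leave it.
- card_terminal: A dark card payment terminal lying flat, 172 x 80 x 40 mm, with keys and a screen; origin at the centre of its underside. Leave it.
- air_can: An upright spray can, 65 mm across, 200 mm high, white with a blue band; origin at the centre of its underside. Leave it.
- screwdriver: A screwdriver lying on the bench, 200 mm long, handle towards its -x. Leave it.

How it is judged (in metres and radians):
On the way, in this order (a step that is already met when the one before it is completed fails the run):
1. the pedal is held at the pressure point, pressed against it but not pushed through, for 0.8 s (value of joint pedal between 0.105 and 0.175 rad), for 0.8 s.
2. the pedal is pressed firmly onto its stop, with at least 16 N (value of joint pedal above 0.28 rad and contact force between the fingers and footswitch above 16 N), for 0.1 s.
3. the pedal stays locked down with the robot off the foot switch (value of joint pedal above 0.24 rad and contact force between each of the arm, the fingers and footswitch below 0.2 N), for 0.4 s.
At the end, for the whole second after the job is handed in: The pedal is unlocked and up again (within 0.03 rad), the button is up (within 1.5 mm), and the foot switch stands upright (within 0.05 rad) and within 30 mm of where it was (value of joint pedal below 0.03 rad and value of joint release below 0.0015 m and distance of footswitch from where it was at the start of the episode below 0.03 m and angle between footswitch's own z axis and vertical below 0.05 rad); the robot touches nothing.
It fails at once if the foot switch is loaded with more than 60 N (contact force between any of the arm, the fingers and footswitch above 60 N).
It fails at once if another thing on the bench is moved by more than 25 mm (distance of any of flat_pedal, card_terminal, air_can, screwdriver from where it was at the start of the episode above 0.025 m).
It also fails if it takes over 42 s, if anything falls off the work surface, if the arm or the gripper's body presses on something with over 40 N, if the wrist force passes 120 N, or if a joint passes its speed limit or range.

### The arm

A 6-joint arm with a two-finger parallel gripper is mounted at the origin on the work surface. World frame = base frame: x ahead of the robot, y to its left, z up, the work surface at z = 0. Lengths are in mm, angles in rad, forces in N, time in s.
With the tool pointing down it reaches from about 275 to 750 mm from the base axis. Payload 10.2 kg.
Tool frame: the origin (TCP) lies at the very end of the fingers, on their centre line; the grasp point (between the pads) lies 19 mm behind it; z points along the fingers, y is the line along which they close (so a half turn about z gives the same grasp; the last joint's range is limited). The gripper opens to 85 mm and grips with 20 to 120 N. Pads are 22 mm wide; open, the fingers measure 114 mm over their backs; the gripper's body (76 mm by 85 mm) begins 54 mm behind the grasp point. The pads swing forward as they close: fully open they stand 13 mm farther back than shut.
Start: joints at [1.031, 0.313, 1.498, -0, 1.331, -0.223], TCP at [163.565, 498.876, 231.294] pointing down, gripper open.
Joint ranges: [-2.94, 2.94], [-0.97, 2.17], [0.19, 2.56], [-1.23, 4.37], [0.02, 3.11], [-2.88, 2.88]. Speed limits (rad/s): [2.39, 2.39, 3.01, 3.14, 3.14, 3.14].

### API

Orientations are given as a unit quaternion [w, x, y, z].
In Python, from rig import telemetry, optics, ctrl gives the robot as it stands.
- The arm moves only by the tool servo_tool, never from a script. Its argument "deltas" is a list of rows, each a list of 3 entries, a list of its own where there are three numbers: the shift along the tool's x, y, z in units of 20 cm (1.0 is 20 cm), then the turn, a rotation vector about the tool's x, y, z in units of 90 degrees (1.0 is 90 degrees), then the opening, from 0 (shut) to 1 (fully open). A call has 1 to 8 rows; each row shifts and turns the commanded pose from where the row before left it, along the tool's axes as they then stand; what a row does not reach is not made up. A row lasts 1/10 s, in which the tool goes at most 50 mm and 8.59 degrees, less where a joint would pass 70% of its speed; a pose out of reach is approached as far as the arm can. A call with a number of a shift or a turn outside -1 to 1 is refused whole. A call with a gripper value outside its range is refused whole. The fingers move at their own pace and stop on an object; "squeeze" is the grip in N (left out, the last holds). Time passes only in rows, so rows that do not move let the fingers close. It gives the time, the measured TCP pose, the force, the opening and the grip force at its end, in the units of the state.
- telemetry.sense(): the state, without advancing time (a new reading comes with each control period).
- optics.capture(name): name is "scene" or "side" or "wrist"; returns the picture (420x560x3 uint8, blue, green, red); there is no depth.
- optics.camera_model(name): a dict with "vfov" (degrees; the focal length in pixels is half the picture's height over the tangent of half this angle, whatever the lens; pixels are square), "cx", "cy" (the principal point, pixels), "dist" ([k1, k2, p1, p2, k3] as OpenCV has them; the pictures are not rectified), "R" (3x3) and "t" (3): a world point X has camera coordinates R X + t; the wrist camera has in their place "mount" (4x4, takes a point from camera to tool coordinates, whose origin is the TCP and whose axes are the flange's). Camera axes: x right, y down, z forward; pixel columns grow to the right and rows downward; lengths in mm; the calibration is good to about 2 mm. A picture is of the moment at which its call begins: read the wrist's pose just before it. camera_model takes no time and is no camera call.
- ctrl.finish_job(): hands the job in; it is judged then, once.
The state is a dict: "time_s": time; "joints": joint angles; "dq": joint speeds; "tau": joint torques, N m; "eef_pos": TCP position; "ee_rot": TCP orientation; "force": force on the tool from outside, world axes, zero at the start; "wrist_torque": the same for the moment, N m; "grip_width": opening from 0.0 (shut) to 1.0 (fully open); "grip_force": force on a finger pad.
Only numpy, scipy, OpenCV 4.12 (cv2) and the standard library are available. Lean on these libraries where they do the work, as an engineer would, in place of code of your own. Each camera call takes 0.05 s, during which the arm holds its last target. There are 200 camera calls.

## Working session

There is one attempt and no reset: what is moved stays moved. The work goes in short steps, Python scripts to look and compute and a tool call to move; the robot and the scene stay as the last step left them, time stands still between calls to the robot, and variables do not carry over. Pictures are saved under pics/ and viewed, at most 10 in all, crops included, and the job is handed in when it is done.

Besides the shell and the picture viewer there is one more tool, called after "Request:" as a command line: name --argument value ..., lists and objects as JSON in quotes. servo_tool: Moves the arm, as the interface text tells. Its arguments: {"type":"object","properties":{"deltas":{"type":"array"},"squeeze":{"type":"number"}},"required":["deltas"]}

```bash
mkdir -p pics; python3 - <<'E'
from rig import telemetry, optics
import cv2
s=telemetry.sense();print(s)
for n in("scene","side"):
    cv2.imwrite(f"pics/{n}0.png",optics.capture(n))
    print(n,optics.camera_model(n))
print(optics.camera_model("wrist"))
E
```

```text
{'time_s': 0.0, 'joints': array([ 1.03060523e+00,  3.13469676e-01,  1.49842066e+00,  2.75189605e-05,
        1.33098165e+00, -2.23400128e-01]), 'dq': array([-0.00060364,  0.00157261, -0.0007105 , -0.00235981, -0.00066054,
        0.00037374]), 'tau': array([-7.57495727e-04, -4.12273800e+01, -2.59734195e+01, -3.51078988e-04,
        4.26922154e-03, -2.21862507e-06]), 'eef_pos': array([163.42360985, 498.65966969, 230.73118338]), 'ee_rot': array([-2.50732613e-04,  1.57737186e-01,  9.87480922e-01, -5.88628399e-04]), 'force': array([ 0.32742821, -0.16177356, -0.28557028]), 'wrist_torque': array([ 0.02049314, -0.05549744, -0.00843077]), 'grip_force': 0.0, 'grip_width': 1.0002047731992776}
scene {'vfov': 43.032513451245386, 'cx': 276.247690629994, 'cy': 209.40132455053012, 'dist': array([-0.20630537,  0.        ,  0.        ,  0.        ,  0.        ]), 'R': array([[-0.82644817,  0.56298132, -0.00595394],
       [ 0.34131724,  0.4925823 , -0.80054058],
       [-0.44775659, -0.66363748, -0.59924897]]), 't': array([ 470.7017893 ,  -90.60014051, 1666.32011492])}
side {'vfov': 47.3523675259245,
[... 156 characters left out ...]
646, -0.13263197, -0.00419951],
       [-0.09422414, -0.68114622, -0.72605897],
       [ 0.09343815,  0.72003374, -0.68761961]]), 't': array([-541.74124707,  153.08173788, 1476.95414332])}
{'vfov': 69.23630664630815, 'cx': 280.4158345610474, 'cy': 209.70054822014546, 'dist': array([-0.00933197,  0.        ,  0.        ,  0.        ,  0.        ]), 'mount': array([[-3.79964917e-04, -9.58133916e-01, -2.86320196e-01,
         7.21585209e+01],
       [ 9.99999926e-01, -3.80568418e-04, -5.35392916e-05,
        -8.90587989e-01],
       [-5.76666130e-05, -2.86320195e-01,  9.58133990e-01,
        -1.42375181e+02],
       [ 0.00000000e+00,  0.00000000e+00,  0.00000000e+00,
         1.00000000e+00]])}
```

View pics/scene0.png

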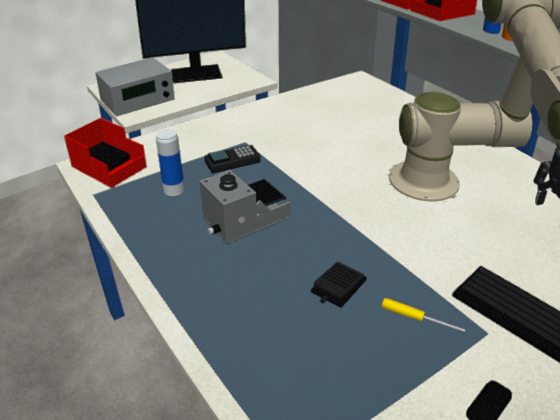

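View pics/side0.png

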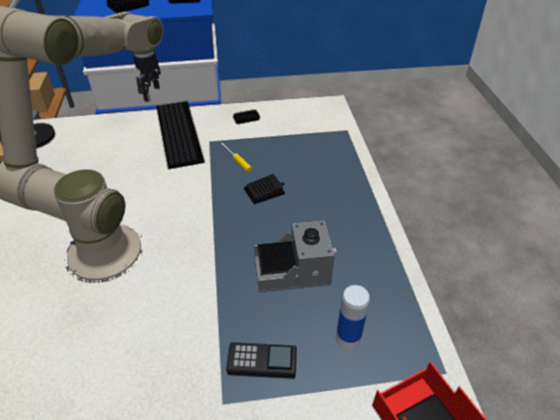

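The scene view shows the button at about (228,178) and the tread at about (268,190). In the side view they are at about (311,234) and (275,258). I'll enlarge both.

```bash
python3 - <<'E'
import cv2,numpy as np
a=cv2.imread("pics/scene0.png")[160:250,190:300];b=cv2.imread("pics/side0.png")[210:300,240:350]
f=lambda i:cv2.resize(i,None,fx=3.6,fy=3.6,interpolation=cv2.INTER_CUBIC)
cv2.imwrite("pics/crop.png",np.hstack([f(a),f(b)]))
E
```

```text
(no output)
```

View pics/crop.png

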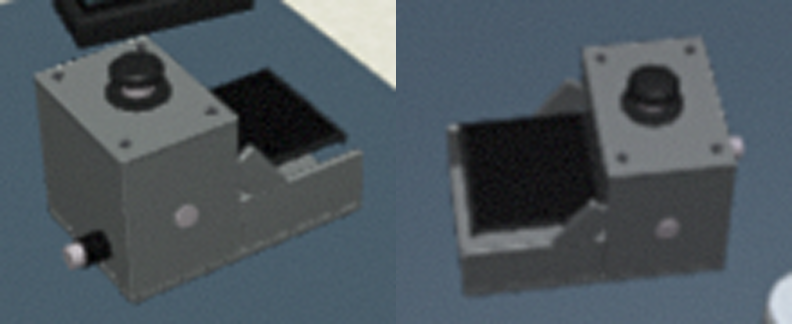

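```bash
cat > fit.py <<'E'
import numpy as np,cv2
from scipy.optimize import least_squares
from rig import optics
P={"scene":[(37,75,105,-67.5,134),(124,160,105,67.5,134),(236,120,7,67.5,134),(135,300,105,67.5,0),(360,208,-105,67.5,0),(137,66,52,0,161)],
"side":[(610,178,7,-67.5,134),(735,165,105,-67.5,134),(583,45,7,67.5,134),(703,37,105,67.5,134),(465,295,-105,-67.5,0),(722,268,105,-67.5,0),(652,80,52,0,161)]}
off={"scene":(190,160,0),"side":(240,210,396)}
def res(p):
    x,y,a=p;c,s=np.cos(a),np.sin(a);r=[]
    for n,L in P.items():
        m=optics.camera_model(n);f=210/np.tan(np.radians(m["vfov"]/2));K=np.array([[f,0,m["cx"]],[0,f,m["cy"]],[0,0,1]])
        L=np.array(L,float);o=off[n];uv=np.c_[(L[:,0]-o[2])/3.6+o[0],L[:,1]/3.6+o[1]]
        W=np.c_[x+c*L[:,2]-s*L[:,3],y+s*L[:,2]+c*L[:,3],L[:,4]]
        q=cv2.projectPoints(W,cv2.Rodrigues(m["R"])[0],m["t"],K,m["dist"])[0][:,0]
        r.append((q-uv).ravel())
    return np.concatenate(r)
o=least_squares(res,[500,0,0],loss="soft_l1")
print(o.x,np.round(res(o.x).reshape(-1,2),1).tolist())
x,y,a=o.x
for n,l in(("pad",-70),("btn",52)):print(n,x+l*np.cos(a),y+l*np.sin(a))
E
python3 fit.py
```

```text
[ 566.89262846 -154.27872577 -395.84304722] [[-1.8, -0.3], [-1.4, 0.5], [0.2, -1.1], [-1.2, 1.9], [0.3, 0.2], [-0.8, -1.0], [-1.0, -0.8], [0.2, -1.0], [-1.1, 0.1], [-0.9, -1.0], [-0.8, 1.0], [0.2, 0.4], [-0.2, -0.5]]
pad 496.89282552722653 -154.11262541086336
btn 618.8924820677341 -154.4021146130562
```

Request:
servo_tool --deltas '[[[0,0,0],[0,0,-0.0672],0],[[0,0,0],[0,0,-0.0672],0],[[0,0,0],[0,0,-0.0672],0],[[-0.06,-0.11,0],[0,0,0],0],[[-0.11,-0.217,0],[0,0,0],0],[[-0.11,-0.217,0],[0,0,0],0],[[-0.11,-0.217,0],[0,0,0],0],[[-0.11,-0.217,0],[0,0,0],0]]' --squeeze 40

```text
time_s: 0.9
eef_pos: [263.7, 301.5, 231.1]
ee_rot: [-0.0, -0.0, 1.0, -0.0]
force: [0.7, 1.0, -0.2]
grip_width: 0.002
grip_force: 0.0
```

Request:
servo_tool --deltas '[[[-0.11,-0.217,0],[0,0,0],0],[[-0.11,-0.217,0],[0,0,0],0],[[-0.11,-0.217,0],[0,0,0],0],[[-0.11,-0.217,0],[0,0,0],0],[[-0.11,-0.217,0],[0,0,0],0],[[-0.11,-0.217,0],[0,0,0],0],[[-0.06,-0.1,0],[0,0,0],0],[[0,0,0],[0,0,0],0]]'

```text
time_s: 1.7
eef_pos: [408.3, 20.6, 230.9]
ee_rot: [-0.0, 0.002, 1.0, -0.0]
force: [-0.5, 0.6, 0.6]
grip_width: 0.0
grip_force: 0.0
```

Request:
servo_tool --deltas '[[[-0.09,-0.175,0],[0,0,0],0],[[-0.09,-0.175,0],[0,0,0],0],[[-0.09,-0.175,0],[0,0,0],0],[[-0.09,-0.175,0],[0,0,0],0],[[-0.083,-0.173,0],[0,0,0],0],[[0,0,0],[0,0,0],0]]'

```text
time_s: 2.3
eef_pos: [496.9, -154.0, 230.5]
ee_rot: [-0.0, 0.001, 1.0, 0.0]
force: [-0.2, 1.0, -0.2]
grip_width: -0.001
grip_force: 0.0
```

```bash
python3 - <<'E'
from rig import telemetry, optics
import cv2
s=telemetry.sense();print(s["eef_pos"],s["ee_rot"],s["joints"],s["force"])
cv2.imwrite("pics/w1.png",optics.capture("wrist"))
E
```

```text
[ 496.88949524 -153.96561611  230.46004592] [-3.91152747e-04  1.24256382e-03  9.99999151e-01  1.05211436e-05] [-5.25763734e-01  3.03355248e-01  1.51283501e+00 -3.85034787e-04
  1.32609009e+00 -2.09398152e+00] [-0.2267549   1.03374451 -0.20007562]
```

View pics/w1.png

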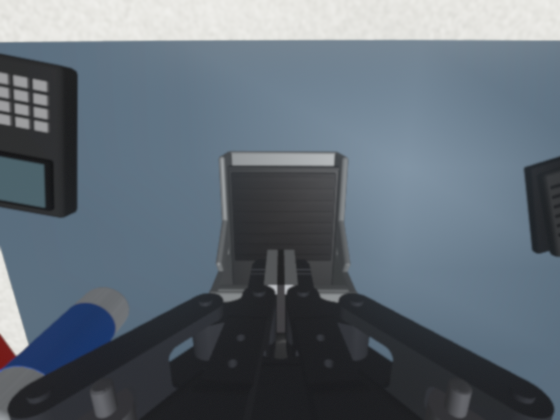

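The wrist view shows the tread straight below. Its front corners are at about (231,168) and (336,168), the cheek tips at about (222,152) and (346,152), and the hood starts at about row 262. I'll compare this with the fitted pose.

```bash
cat > bp.py <<'E'
import numpy as np,cv2
from scipy.spatial.transform import Rotation as Ro
from rig import optics
def bp(n,uv,z,pos=None,q=None):
    m=optics.camera_model(n);f=210/np.tan(np.radians(m["vfov"]/2));K=np.array([[f,0,m["cx"]],[0,f,m["cy"]],[0,0,1]])
    u=cv2.undistortPoints(np.array([[uv]],float),K,m["dist"])[0,0];d=np.r_[u,1]
    if n=="wrist":
        R=Ro.from_quat(q,scalar_first=True).as_matrix();M=m["mount"];d=R@M[:3,:3]@d;c=R@M[:3,3]+pos
    else: d=m["R"].T@d;c=-m["R"].T@m["t"]
    return np.round(c+d*(z-c[2])/d[2],1)
E
python3 - <<'E'
from bp import bp
import numpy as np
p=np.array([496.9,-154,230.5]);q=[0,.0012,1,0]
for z in(74,60,20):print("front",z,bp("wrist",(231,168),z,p,q),bp("wrist",(336,168),z,p,q),"bar",bp("wrist",(283,153),z,p,q))
print("hoodfoot",bp("wrist",(283,262),74,p,q),"cheek",bp("wrist",(222,153),58,p,q),bp("wrist",(346,153),58,p,q))
for c in((462,128),(473,235),(583,112)):print("side",bp("side",((c[0]-396)/3.6+240,c[1]/3.6+210),74))
for c in((345,135),(268,68),(275,165)):print("scene",bp("scene",(c[0]/3.6+190,c[1]/3.6+160),74))
print(bp("scene",(137/3.6+190,66/3.6+160),161),bp("side",(256/3.6+240,80/3.6+210),161))
E
```

```text
front 74 [ 470.7 -203.7   74. ] [ 471.  -100.2   74. ] bar [ 456.3 -152.5   74. ]
front 60 [ 472.9 -206.    60. ] [473.2 -97.7  60. ] bar [ 457.7 -152.3   60. ]
front 20 [ 479.1 -212.5   20. ] [479.4 -90.4  20. ] bar [ 462. -152.   20.]
hoodfoot [ 572.8 -152.5   74. ] cheek [ 457.8 -214.8   58. ] [458.1 -87.8  58. ]
side [ 475.9 -108.4   74. ]
side [ 472.9 -217.4   74. ]
side [ 575.4 -104.6   74. ]
scene [474.7 -91.4  74. ]
scene [ 472.3 -202.9   74. ]
scene [540.2 -89.7  74. ]
[ 619.6 -148.9  161. ] [ 619.1 -156.3  161. ]
```

Request:
servo_tool --deltas '[[[0,0,0.15],[0,0,0],0],[[0,0.003,0.2],[0,0,0],0],[[0,0.003,0.2],[0,0,0],0],[[0,0,0.1],[0,0,0],0],[[0,0,0.04],[0,0,0],0],[[0,0,0.02],[0,0,0],0],[[0,0,0.01],[0,0,0],0],[[0,0,0],[0,0,0],0]]'

```text
time_s: 3.15
eef_pos: [496.5, -150.5, 88.2]
ee_rot: [0.001, -0.0, 1.0, -0.0]
force: [0.1, -0.2, 0.1]
grip_width: 0.0
grip_force: 0.0
```

Request:
servo_tool --deltas '[[[0,0,0.01],[0,0,0],0],[[0,0,0.01],[0,0,0],0],[[0,0,0.01],[0,0,0],0],[[0,0,0.01],[0,0,0],0],[[0,0,0],[0,0,0],0]]'

```text
time_s: 3.65
eef_pos: [496.0, -150.5, 79.0]
ee_rot: [-0.0, 0.0, 1.0, 0.0]
force: [0.1, 0.6, -0.3]
grip_width: 0.001
grip_force: 0.0
```

Request:
servo_tool --deltas '[[[0,0,0.01],[0,0,0],0],[[0,0,0.01],[0,0,0],0],[[0,0,0.01],[0,0,0],0],[[0,0,0.01],[0,0,0],0],[[0,0,0.005],[0,0,0],0],[[0,0,0],[0,0,0],0]]'

```text
time_s: 4.25
eef_pos: [495.9, -150.6, 70.3]
ee_rot: [-0.0, 0.0, 1.0, 0.0]
force: [-3.5, -0.0, 5.4]
grip_width: 0.002
grip_force: 2.7
```

Request:
servo_tool --deltas '[[[0,0,0.01],[0,0,0],0],[[0,0,0.01],[0,0,0],0],[[0,0,0.01],[0,0,0],0],[[0,0,0],[0,0,0],0]]'

```text
time_s: 4.65
eef_pos: [495.9, -150.6, 64.3]
ee_rot: [-0.0, 0.0, 1.0, -0.0]
force: [-4.7, 0.5, 5.7]
grip_width: -0.001
grip_force: 3.4
```

Request:
servo_tool --deltas '[[[0,0,0.01],[0,0,0],0],[[0,0,0.01],[0,0,0],0],[[0,0,0],[0,0,0],0]]'

```text
time_s: 4.95
eef_pos: [495.9, -150.6, 60.4]
ee_rot: [-0.0, 0.0, 1.0, -0.0]
force: [-4.2, -0.1, 7.0]
grip_width: 0.001
grip_force: 3.8
```

Request:
servo_tool --deltas '[[[0,0,0.005],[0,0,0],0],[[0,0,0.005],[0,0,0],0],[[0,0,0],[0,0,0],0]]'

```text
time_s: 5.25
eef_pos: [496.0, -150.6, 58.9]
ee_rot: [-0.0, 0.0, 1.0, -0.0]
force: [-5.1, 1.4, 11.3]
grip_width: 0.0
grip_force: 5.7
```

Request:
servo_tool --deltas '[[[0,0,0.005],[0,0,0],0],[[0,0,0.002],[0,0,0],0],[[0,0,0],[0,0,0],0],[[0,0,0],[0,0,0],0],[[0,0,0],[0,0,0],0],[[0,0,0],[0,0,0],0],[[0,0,0],[0,0,0],0],[[0,0,0],[0,0,0],0]]'

```text
time_s: 6.05
eef_pos: [496.1, -150.7, 58.0]
ee_rot: [0.0, -0.0, 1.0, -0.0]
force: [-6.7, 2.0, 14.9]
grip_width: 0.001
grip_force: 7.8
```

Request:
servo_tool --deltas '[[[0,0,0],[0,0,0],0],[[0,0,0],[0,0,0],0],[[0,0,0],[0,0,0],0],[[0,0,0],[0,0,0],0],[[0,0,0],[0,0,0],0]]'

```text
time_s: 6.55
eef_pos: [496.1, -150.6, 57.9]
ee_rot: [0.0, -0.0, 1.0, -0.0]
force: [-6.6, 1.3, 14.4]
grip_width: -0.002
grip_force: 7.8
```

Request:
servo_tool --deltas '[[[0,0,0.01],[0,0,0],0],[[0,0,0.01],[0,0,0],0],[[0,0,0.01],[0,0,0],0],[[0,0,0.01],[0,0,0],0],[[0,0,0.01],[0,0,0],0],[[0,0,0.01],[0,0,0],0],[[0,0,0.01],[0,0,0],0],[[0,0,0],[0,0,0],0]]'

```text
time_s: 7.35
eef_pos: [497.3, -150.7, 43.7]
ee_rot: [0.002, 0.0, 1.0, -0.0]
force: [0.7, 2.3, 7.8]
grip_width: 0.002
grip_force: 3.8
```

Request:
servo_tool --deltas '[[[0,0,0.01],[0,0,0],0],[[0,0,0.005],[0,0,0],0],[[0,0,0.005],[0,0,0],0],[[0,0,0],[0,0,0],0]]'

```text
time_s: 7.75
eef_pos: [497.7, -150.9, 40.2]
ee_rot: [0.002, 0.0, 1.0, -0.001]
force: [1.2, 2.2, 11.8]
grip_width: -0.002
grip_force: 5.6
```

Request:
servo_tool --deltas '[[[0,0,0.005],[0,0,0],0],[[0,0,0],[0,0,0],0]]'

```text
time_s: 7.95
eef_pos: [497.9, -150.9, 39.3]
ee_rot: [0.002, 0.0, 1.0, -0.001]
force: [1.5, 2.8, 12.6]
grip_width: 0.0
grip_force: 5.8
```

Request:
servo_tool --deltas '[[[0,0,0.005],[0,0,0],0],[[0,0,0],[0,0,0],0]]'

```text
time_s: 8.15
eef_pos: [498.0, -150.9, 38.4]
ee_rot: [0.003, 0.0, 1.0, -0.001]
force: [3.0, 2.8, 12.5]
grip_width: 0.001
grip_force: 5.8
```

Request:
servo_tool --deltas '[[[0,0,0.005],[0,0,0],0],[[0,0,0],[0,0,0],0]]'

```text
time_s: 8.35
eef_pos: [498.2, -150.9, 37.6]
ee_rot: [0.003, 0.0, 1.0, -0.001]
force: [3.6, 4.4, 13.7]
grip_width: -0.0
grip_force: 5.9
```

Request:
servo_tool --deltas '[[[0,0,0.005],[0,0,0],0],[[0,0,0],[0,0,0],0]]'

```text
time_s: 8.55
eef_pos: [498.4, -150.9, 36.7]
ee_rot: [0.003, 0.0, 1.0, -0.001]
force: [2.9, 4.5, 14.8]
grip_width: 0.002
grip_force: 6.5
```

Request:
servo_tool --deltas '[[[0,0,0.005],[0,0,0],0],[[0,0,0],[0,0,0],0]]'

```text
time_s: 8.75
eef_pos: [498.5, -151.0, 36.2]
ee_rot: [0.003, 0.0, 1.0, -0.001]
force: [1.4, 4.4, 19.8]
grip_width: -0.002
grip_force: 9.2
```

Request:
servo_tool --deltas '[[[0,0,0.005],[0,0,0],0],[[0,0,0],[0,0,0],0]]'

```text
time_s: 8.95
eef_pos: [498.6, -151.0, 35.9]
ee_rot: [0.003, 0.0, 1.0, -0.001]
force: [-0.3, 6.4, 26.5]
grip_width: -0.001
grip_force: 12.8
```

On the stop at about 26 N. I'll hold briefly, then lift off.

Request:
servo_tool --deltas '[[[0,0,0],[0,0,0],0],[[0,0,0],[0,0,0],0],[[0,0,-0.01],[0,0,0],0],[[0,0,-0.02],[0,0,0],0],[[0,0,-0.05],[0,0,0],0],[[0,0,-0.1],[0,0,0],0],[[0,0,-0.2],[0,0,0],0],[[0,0,-0.2],[0,0,0],0]]'

```text
time_s: 9.75
eef_pos: [495.7, -150.4, 149.8]
ee_rot: [-0.001, 0.0, 1.0, 0.0]
force: [0.3, -0.3, 1.6]
grip_width: -0.001
grip_force: 0.0
```

Request:
servo_tool --deltas '[[[0,0,-0.2],[0,0,0],0],[[0,0,-0.2],[0,0,0],0],[[0,0,0],[0,0,0],0],[[0,0,0],[0,0,0],0]]'

```text
time_s: 10.15
eef_pos: [496.1, -150.6, 229.1]
ee_rot: [0.0, 0.0, 1.0, -0.0]
force: [0.5, 0.3, -0.7]
grip_width: -0.002
grip_force: 0.0
```

```bash
python3 - <<'E'
from rig import telemetry, optics
import cv2,numpy as np
s=telemetry.sense();print(s["eef_pos"],s["ee_rot"],s["force"])
w=optics.capture("wrist")[120:330,160:400]
b=optics.capture("side")[210:300,240:350]
b=cv2.resize(b,(513,420),interpolation=cv2.INTER_CUBIC);w=cv2.resize(w,(280,245))
c=np.zeros((420,793,3),np.uint8);c[:,:513]=b;c[:245,513:]=w
cv2.imwrite("pics/c2.png",c)
E
```

```text
[ 496.11542601 -150.55497837  229.06506181] [ 4.14366544e-04  5.02825395e-05  9.99999889e-01 -2.17369958e-04] [ 0.53597938  0.26299132 -0.66642614]
```

View pics/c2.png

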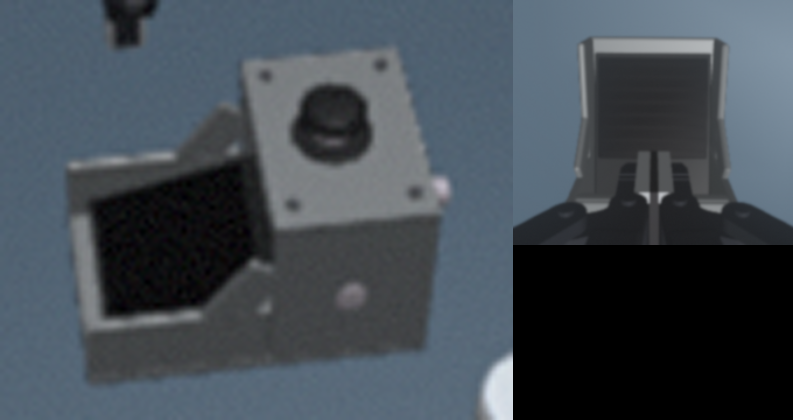

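The side crop shows the tread sunk between the cheeks, so the pedal stays locked. The button top is at crop (333,103), unchanged. Next is the button.

Request:
servo_tool --deltas '[[[-0.15,0,0],[0,0,0],0],[[-0.2,-0.01,0],[0,0,0],0],[[-0.2,0,0],[0,0,0],0],[[-0.065,0,0.05],[0,0,0],0],[[0,0,0.12],[0,0,0],0],[[0,0,0.08],[0,0,0],0],[[0,0,0.02],[0,0,0],0],[[0,0,0],[0,0,0],0]]'

```text
time_s: 11.05
eef_pos: [618.7, -152.5, 173.8]
ee_rot: [-0.001, 0.0, 1.0, 0.0]
force: [0.1, 0.5, 1.2]
grip_width: 0.003
grip_force: 0.0
```

Request:
servo_tool --deltas '[[[0,0,0.01],[0,0,0],0],[[0,0,0.01],[0,0,0],0],[[0,0,0.01],[0,0,0],0],[[0,0,0.01],[0,0,0],0],[[0,0,0.01],[0,0,0],0],[[0,0,0],[0,0,0],0]]'

```text
time_s: 11.65
eef_pos: [619.0, -152.5, 164.6]
ee_rot: [-0.0, 0.0, 1.0, 0.0]
force: [0.2, -0.4, -0.9]
grip_width: 0.003
grip_force: 0.0
```

Request:
servo_tool --deltas '[[[0,0,0.01],[0,0,0],0],[[0,0,0.01],[0,0,0],0],[[0,0,0.01],[0,0,0],0],[[0,0,0],[0,0,0],0]]'

```text
time_s: 12.05
eef_pos: [619.2, -152.6, 159.5]
ee_rot: [0.0, 0.0, 1.0, -0.0]
force: [0.6, -1.4, -0.1]
grip_width: 0.001
grip_force: 0.0
```

Request:
servo_tool --deltas '[[[0,0,0.01],[0,0,0],0],[[0,0,0.01],[0,0,0],0],[[0,0,0],[0,0,0],0]]'

```text
time_s: 12.35
eef_pos: [619.3, -152.7, 156.0]
ee_rot: [0.001, 0.0, 1.0, -0.0]
force: [-2.5, 1.2, 9.7]
grip_width: 0.003
grip_force: 4.8
```

Request:
servo_tool --deltas '[[[0,0,0.005],[0,0,0],0],[[0,0,0.005],[0,0,0],0],[[0,0,0],[0,0,0],0]]'

```text
time_s: 12.65
eef_pos: [619.3, -152.7, 154.2]
ee_rot: [0.001, 0.0, 1.0, -0.0]
force: [-3.6, 1.7, 10.3]
grip_width: 0.004
grip_force: 5.1
```

Request:
servo_tool --deltas '[[[0,0,0.005],[0,0,0],0],[[0,0,0],[0,0,0],0]]'

```text
time_s: 12.85
eef_pos: [619.4, -152.7, 153.3]
ee_rot: [0.001, 0.0, 1.0, -0.0]
force: [-3.3, 0.7, 10.1]
grip_width: 0.002
grip_force: 5.2
```

Request:
servo_tool --deltas '[[[0,0,0.005],[0,0,0],0],[[0,0,0],[0,0,0],0]]'

```text
time_s: 13.05
eef_pos: [619.3, -152.7, 152.5]
ee_rot: [0.001, 0.0, 1.0, -0.0]
force: [-3.6, 0.7, 10.2]
grip_width: 0.002
grip_force: 5.3
```

Request:
servo_tool --deltas '[[[0,0,0.005],[0,0,0],0],[[0,0,0],[0,0,0],0]]'

```text
time_s: 13.25
eef_pos: [619.4, -152.7, 152.4]
ee_rot: [0.001, -0.0, 1.0, -0.001]
force: [-6.0, 1.4, 16.9]
grip_width: 0.001
grip_force: 8.0
```

Hard stop reached, so the button is fully in. I'll retreat and look.

Request:
servo_tool --deltas '[[[0,0,0],[0,0,0],0],[[0,0,0],[0,0,0],0],[[0,0,-0.01],[0,0,0],0],[[0,0,-0.03],[0,0,0],0],[[0,0,-0.1],[0,0,0],0],[[0,0,-0.2],[0,0,0],0],[[0,0,-0.15],[0,0,0],0],[[0,0,0],[0,0,0],0]]'

```text
time_s: 14.05
eef_pos: [620.3, -153.1, 252.5]
ee_rot: [0.004, 0.0, 1.0, -0.002]
force: [-0.0, -0.0, 0.6]
grip_width: -0.001
grip_force: 0.0
```

Request:
servo_tool --deltas '[[[0.2,0,0],[0,0,0],0],[[0.2,0,0],[0,0,0],0],[[0.2,0,0],[0,0,0],0],[[0.15,0,0],[0,0,0],0],[[0,0,0],[0,0,0],0],[[0,0,0],[0,0,0],0]]'

```text
time_s: 14.65
eef_pos: [469.1, -152.6, 247.7]
ee_rot: [0.0, 0.0, 1.0, 0.0]
force: [0.9, 0.1, 0.3]
grip_width: -0.002
grip_force: 0.0
```

```bash
python3 - <<'E'
from rig import telemetry, optics
import cv2,numpy as np
s=telemetry.sense();print(s["eef_pos"],s["force"])
b=optics.capture("side");cv2.imwrite("pics/s3.png",b)
a=cv2.imread("pics/side0.png")
f=lambda i:cv2.resize(i[210:300,240:350],None,fx=3.6,fy=3.6,interpolation=cv2.INTER_CUBIC)
cv2.imwrite("pics/c3.png",np.hstack([f(a),f(b)]))
E
```

```text
[ 469.07163746 -152.62702637  247.72473975] [0.8752805  0.09164076 0.34849301]
```

View pics/c3.png

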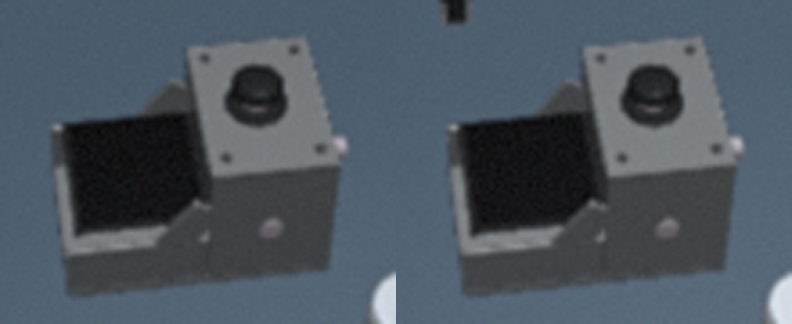

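Start (left) and now (right) look identical: the tread is level and up, the button is up, and the housing hasn't moved. Handing in.

```bash
python3 -c "
from rig import ctrl
print(ctrl.finish_job())"
```

```text
the job is handed in; nothing more can be done
None
```

The foot switch test is done and handed in (no verdict came back): I held the pedal at the pressure point for about 1.2 s at 14–15 N, then pressed it onto its stop at about 26 N. It stayed locked with the gripper away, the button released it, and the final picture shows pedal and button up and the housing unmoved.

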